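# Open the filter cover of a bench fume extractor

## Robot

A 6-joint arm with a two-finger parallel gripper is mounted at the origin on the work surface. World frame = base frame: x ahead of the robot, y to its left, z up, the work surface at z = 0. Lengths are in m, angles in rad, forces in N, time in s.
With the tool pointing down it reaches from about 0.375 to 0.9 m from the base axis. Payload 3.1 kg.
Tool frame: the origin (TCP) lies at the centre of the arm's flange, where the gripper is bolted on; the fingertips stand 182 mm ahead of it and the grasp point (between the pads) lies 164 mm ahead of it; z points along the fingers, y is the line along which they close (so a half turn about z gives the same grasp; the last joint's range is limited). The gripper opens to 87 mm and grips with 3 to 60 N. Pads are 19 mm wide; open, the fingers measure 117 mm over their backs; the gripper's body (75 mm by 190 mm) begins 51 mm behind the grasp point.
Start: joints at [-1.516, 0.527, 1.433, -0, 1.181, -0.178], TCP at [0.144, -0.608, 0.405] pointing down, gripper open.
Joint ranges: [-3.08, 3.08], [-0.75, 2.2], [0.22, 2.44], [-1.43, 4.57], [0, 2.65], [-2.85, 2.85]. Speed limits (rad/s): [2.79, 2.79, 3.14, 3.14, 3.14, 3.14].

## Interface

Orientations are given as a unit quaternion [x, y, z, w].
In Python, from rig import * gives the robot as it stands.
- The arm moves only by the tool move_arm, never from a script. Its argument "commands" is a list that holds one entry, the list of rows, each a list of 6 numbers: the shift along the tool's x, y, z in units of 40 mm (1.0 is 40 mm), then the turn, a rotation vector about the tool's x, y, z in rad. A call has 1 to 12 rows; each row is the pose to reach, as a shift and turn from the pose commanded when the call began, along the tool's axes at that moment; what a row does not reach only later rows make up. A row lasts 1/8 s, in which the tool goes at most 62.5 mm and 10.7 degrees, less where a joint would pass 70% of its speed; a pose out of reach is approached as far as the arm can. A call with a gripper value outside its range is refused whole. "claw" is the closure, from -1 (fully open) to 1 (shut), so that 0 is half open, set as the call begins (left out, the last holds). The fingers move at their own pace and stop on an object; "squeeze" is the grip in N (left out, the last holds). Time passes only in rows, so rows that repeat a pose let the fingers close. It gives the time, the measured TCP pose, the force, the opening and the grip force at its end, in the units of the state.
- get_obs(): the state, without advancing time (a new reading comes with each control period).
- camera(name): name is "side" or "top"; returns a dict with "pixels" (384x512x3 uint8, blue, green, red), "range_z" (384x512 float32, m along the optical axis (not along the pixel's ray), 0 where there is no reading), "camera_matrix" (3x3 intrinsics, pixels), "D" ([k1, k2, p1, p2, k3] as OpenCV has them; the pictures are not rectified), "extrinsics" (4x4, takes a point from world to camera coordinates). Camera axes: x right, y up, looking along -z (the intrinsics and any distortion apply to the point x, -y, -z); pixel columns grow to the right and rows downward; lengths in m; the calibration is good to about 2 mm. A picture is of the moment at which its call begins.
- hand_in(): hands the job in; it is judged then, once.
The state is a dict: "time": time; "q": joint angles; "joint_velocities": joint speeds; "joint_torque": joint torques, N m; "position": TCP position; "tool_rot": TCP orientation; "ft_force": force on the tool from outside, world axes, zero at the start; "moment": the same for the moment, N m; "grip_width": finger opening in m; "grip_force": force on a finger pad.
Only numpy, scipy, OpenCV 4.12 (cv2) and the standard library are available. Lean on these libraries where they do the work, as an engineer would, in place of code of your own. Each camera call takes 0.05 s, during which the arm holds its last target. There are 200 camera calls.

## Task

The fume extractor's filter is due for a change: press down the snap tab at the end of its filter cover and, keeping it pressed, push the cover along its rails, away from the tab end, until it is out of the rails and the filter opening is completely uncovered. Leave the cover lying flat on the extractor's rear deck. Only press and push it: do not lift or tip the cover, and leave the things standing around the extractor alone.

Things in the scene. Friction and masses are not known exactly. Their poses are not given: they have to be found in the camera images.
- extractor: Bench fume extractor, fixed blue box 350 mm long (x), 180 wide (y), flat top (deck) 100 above the bench. Origin on the bench, midway between the rails; the box runs from x = -165 (end with control panel; tab at this end) to +185 (end with hose spigot). x = the way the cover slides off, z up. Behind the rails is the rear deck in an 8 high rim; the rear rim's inner face, x = +172, stops the cover.
- opening_end (a point): Middle of the filter opening's far edge, at deck height, x = +5 mm in the extractor's frame. The opening in the deck runs from here back to x = -90 and is 100 wide; the pleated filter lies 7 below the deck. It is uncovered when the whole cover, tab included, is beyond this edge.
- rail_end (a point): Point on the deck midway between the far ends of the two black guide rails, x = -5 mm in the extractor's frame. The rails run along x from x = -125 to here, stand 15 above the deck, and their lips overhang the cover's side edges 6.5 above the deck, with 104 clear between the lips. Each lip has a notch from x = -107 to -87 in which an ear of the tab stands.
- cover: Loose grey filter cover, 0.2 kg: plate 80 (x) x 130 (y) x 4 mm, with a raised louvred grille (60 x 90, top at 16, near face at x = -24); snap tab on its near (-x) edge between two 38 long arms. Origin: middle of the plate's underside, axes as the extractor's. In its frame: shut at x = -10, z = 100 (free to shift 3); opening fully clear at x = +98 to +132 (at the rear rim).
- tab_pad (a point): Top of the snap tab, middle of its ribbed pad; moves with the tab. The tab is a tongue in the cover's grey plastic, 55 mm long, 94 wide, 4 thick, hinged at the plate's near edge and rising away from it, free end 13 above flush. The point is 35 from the hinge, 20 from the free end, about 12 above the deck when up, 4 when flush (then 75 before the cover's origin).
- tab_ridge (a point): Top of the near face of the tab's cross ridge, 60 mm wide, 8 high, 23 beyond the pad point and 12 before the hinge: pressing on the pad, the fingertips can push the cover along in +x by this ridge. When flush its near face is 52 before the cover's origin and its top 12 above the deck. Moves with the tab.
- tab (a joint): Tab angle, rad: 0 = up, latched: its ears (124 mm overall, at the free end) butt on the rail lips and the cover cannot slide. 0.24 = flush, a hard stop. Sprung: at the pad point 3 N to start, 7 N to hold flush; unlatched beyond about 0.19, when pushing the cover takes the ears under the lips, which then keep the tab down until it is out of the rails and springs up.
- tape: Tape measure lying on its side, 74 x 68 x 38 mm high, origin under its centre. Bystander.
- tin: Closed steel tin, 68 mm across, 72 high, upright, origin under its centre. Bystander.
- tube: Offcut of square steel tube 50 x 50, 110 mm long (x), lying, origin under its centre. Bystander.
Things that resemble listed ones, but are neither listed nor needed, are in the scene too. Of the things like the cover, leave any that is pink, red or turquoise; of the rest the larger one is meant.

How it is judged:
By the outcome, as a careful person would: the job done as asked, in the order asked, and still so for the second after the job is handed in, with the robot touching nothing.
It also fails if it takes over 35 s, if anything falls off the work surface, if the arm or the gripper's body presses on something with over 40 N, if the wrist force passes 120 N, or if a joint passes its speed limit or range.

## Working session

There is one attempt and no reset: what is moved stays moved. The work goes in short steps, Python scripts to look and compute and a tool call to move; the robot and the scene stay as the last step left them, time stands still between calls to the robot, and variables do not carry over. Pictures are saved under pics/ and viewed, at most 10 in all, crops included, and the job is handed in when it is done.

Besides the shell and the picture viewer there is one more tool, called after "Emit:" as name(argument=value, ...), one argument or row to a line, values as JSON. move_arm: Moves the arm, as the interface text tells. Its arguments: {"type":"object","properties":{"commands":{"type":"array","items":{"type":"array","items":{"type":"array","items":{"type":"number"}}}},"claw":{"type":"number"},"squeeze":{"type":"number"}},"required":["commands"]}

```bash
mkdir -p pics; cat > h.py <<'E'
from rig import *
import numpy as np, cv2
def snap(n):
    c=camera(n); return c
def pt(c,u,v,r=1):
    z=c["range_z"][int(v)-r:int(v)+r+1,int(u)-r:int(u)+r+1]; z=np.median(z[z>0])
    n=cv2.undistortPoints(np.array([[[u,v]]],float),np.array(c["camera_matrix"]),np.array(c["D"]))[0,0]
    p=np.array([n[0]*z,-n[1]*z,-z,1]); return (np.linalg.inv(np.array(c["extrinsics"]))@p)[:3]
E
python3 - <<'E'
from h import *
import pickle
for n in("top","side"):
    c=snap(n); cv2.imwrite(f"pics/{n}0.png",cv2.resize(c["pixels"],(800,600),interpolation=cv2.INTER_CUBIC)); pickle.dump(c,open(n+".pkl","wb"))
o=get_obs(); print(o["time"],o["position"],o["tool_rot"],o["grip_width"])
E
```

```text
0.1 [ 0.14419058 -0.60782652  0.40388275] [ 9.93234837e-01  1.16119000e-01  5.56521960e-05 -9.65631478e-04] 0.08734223075736218
```

View pics/top0.png

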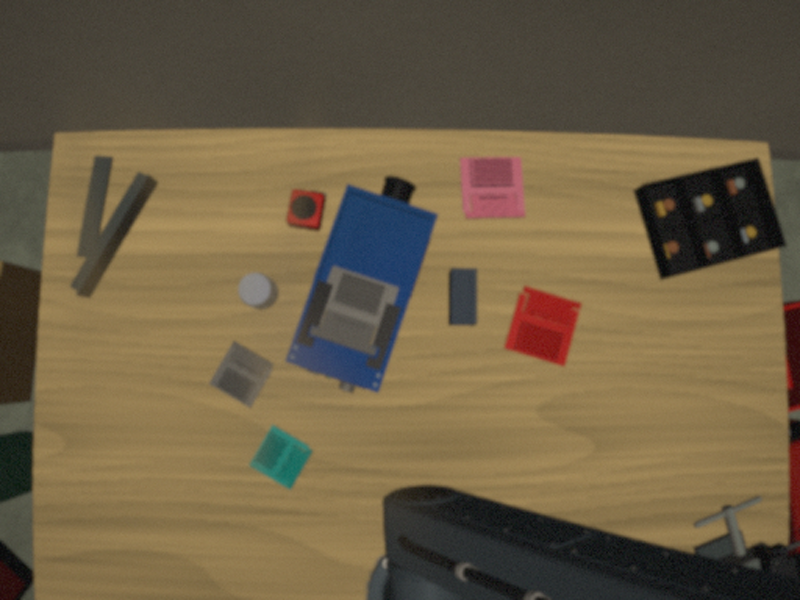

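View pics/side0.png

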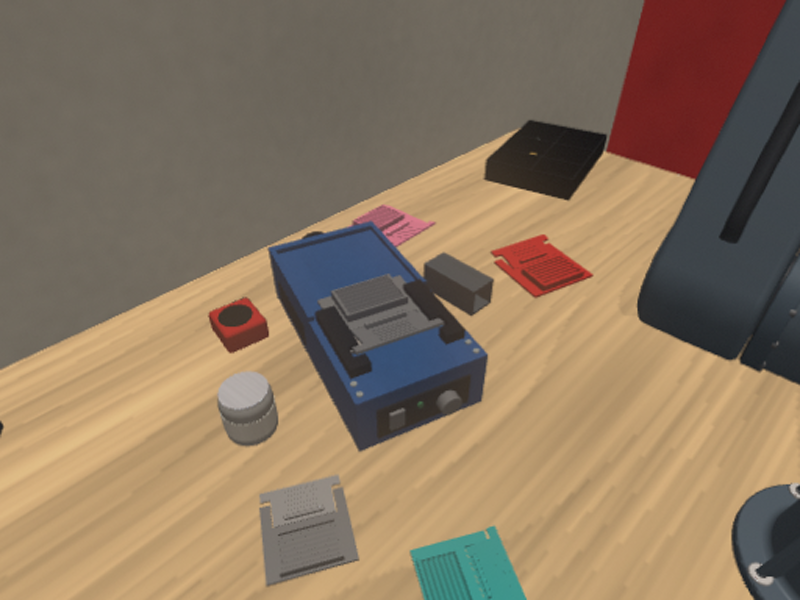

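The top view shows the blue extractor at about (360,285), with its panel end lower, near (335,380), and its spigot at the upper end, (398,188). The grey cover is in the rails at (355,305), with the tab towards the panel. The smaller grey cover at (240,372) is a decoy. In the side view the tab ridge is near (385,322) and the pad near (400,335). Next I'll fit the pose from depth.

```bash
cat >> h.py <<'E'
def cloud(c):
    K=np.array(c["camera_matrix"]);D=np.array(c["D"]);h,w=c["range_z"].shape
    uv=np.stack(np.meshgrid(np.arange(w),np.arange(h)),-1).reshape(-1,1,2).astype(float)
    n=cv2.undistortPoints(uv,K,D)[:,0]; z=c["range_z"].reshape(-1)
    P=np.c_[n[:,0]*z,-n[:,1]*z,-z,np.ones(len(z))]@np.linalg.inv(np.array(c["extrinsics"])).T
    return P[:,:3].reshape(h,w,3)
E
python3 - <<'E'
from h import *
import pickle
for n in("top","side"):
    c=pickle.load(open(n+".pkl","rb")); P=cloud(c); k=c["range_z"]>0
    print(n,np.linalg.inv(np.array(c["extrinsics"]))[:3,3], np.isnan(P).sum(), (~k).mean())
    if n=="top":
        s=512/800
        q=P[int(285*s),int(360*s)]; print(q)
    hsv=cv2.cvtColor(c["pixels"],cv2.COLOR_BGR2HSV)
    m=k&(abs(P[...,2]-.105)<.025)&(np.hypot(P[...,0]-q[0],P[...,1]-q[1])<.25)
    m=cv2.morphologyEx(m.astype(np.uint8),cv2.MORPH_OPEN,np.ones((3,3),np.uint8))
    nl,l,st,_=cv2.connectedComponentsWithStats(m); m=l==1+np.argmax(st[1:,4])
    r=cv2.minAreaRect((P[m][:,:2]*1000).astype(np.float32)); print(r); print(cv2.boxPoints(r))
    blue=m&(hsv[...,0]>100)&(hsv[...,1]>150); print("deck z",np.median(P[blue][:,2]),blue.sum())
    if n=="side":
        for u,v in [(360,443),(486,353),(373,226),(270,250),(352,347),(441,322),(318,297),(401,277),(367,329),(408,317),(372,372),(462,338),(407,283),(321,315)]: print(u,v,pt(c,u*s,v*s).round(4))
E
```

```text
top [0.46953699 0.07157875 1.12766696] 0 0.0037282307942708335
[0.60004659 0.11832488 0.11416266]
((603.8978271484375, 112.85330200195312), (180.5639190673828, 364.98431396484375), 71.343505859375)
[[402.11438   85.69343 ]
 [747.92004  -31.062737]
 [805.6813   140.01318 ]
 [459.8756   256.76935 ]]
deck z 0.10132737804775971 3294
side [0.1343825  0.510109   0.58377452] 0 0.0037943522135416665
((619.976806640625, 108.31802368164062), (181.26132202148438, 399.54534912109375), 71.71665954589844)
[[401.857     84.93466 ]
 [781.232    -40.409264]
 [838.0966   131.70139 ]
 [458.72162  257.04532 ]]
deck z nan 0
360 443 [0.459  0.2536 0.027 ]
486 353 [ 0.4624 -0.0039 -0.0015]
373 226 [ 0.7214 -0.0157  0.1063]
270 250 [0.7842 0.1467 0.1059]
352 347 [0.5244 0.2032 0.1101]
441 322 [0.4735 0.0942 0.1151]
318 297 [0.6446 0.1628 0.0991]
401 277 [0.591  0.0493 0.1027]
367 329 [0.5387 0.165  0.1067]
408 317 [0.5194 0.1083 0.1043]
372 372 [0.483  0.2081 0.0997]
462 338 [0.4448 0.0848 0.0994]
407 283 [0.5643 0.0643 0.1139]
321 315 [0.5961 0.1945 0.114 ]
  return _methods._mean(a, axis=axis, dtype=dtype,
  ret = ret.dtype.type(ret / rcount)
```

```bash
cat >> h.py <<'E'
A=np.radians(-18.5); O=np.array([.5871,.1187]); EX=np.array([np.cos(A),np.sin(A)]); EY=np.array([-EX[1],EX[0]])
def toext(P): d=P[...,:2]-O; return np.stack([d@EX,d@EY,P[...,2]],-1)*1000
def goal(x,y,z,yaw=-18.5):
    "shift (units) and turn to bring fingertips to extractor x,y mm, z mm"
    from scipy.spatial.transform import Rotation as R
    o=get_obs(); T=R.from_quat(o["tool_rot"]); w=np.r_[O+EX*x/1000+EY*y/1000,z/1000+.182]
    G=R.from_euler("xz",[180,yaw],degrees=True)
    return T.inv().apply(w-o["position"])/.04,(T.inv()*G).as_rotvec()
E
python3 - <<'E'
from h import *
import pickle
for n in("top","side"):
    c=pickle.load(open(n+".pkl","rb")); E=toext(cloud(c)); x,y,z=E[...,0],E[...,1],E[...,2]
    print(n)
    for nm,m in (("railL",(z>109)&(z<122)&(y>45)&(y<75)&(x>-150)&(x<20)),("railR",(z>109)&(z<122)&(y<-45)&(y>-75)&(x>-150)&(x<20)),
      ("grille",(z>111)&(z<122)&(abs(y)<40)&(x<50)&(x>-60)),("rearrim",(z>105)&(x>150)&(x<200)&(abs(y)<80)),("sideL",(z>105)&(y>80)&(x>30)&(x<150)),("sideR",(z>105)&(z<115)&(y<-80)&(y>-110)&(x>30)&(x<150))):
        print(nm,m.sum(),np.percentile(x[m],[2,50,98]).round(1),np.percentile(y[m],[2,50,98]).round(1),np.median(z[m]).round(1))
    for x0 in range(-125,-20,6):
        m=(abs(x-x0)<3)&(abs(y)<25)&(z>80); print(x0,np.median(z[m]).round(1),z[m].max().round(1) if m.any() else 0,end="; ")
    print()
for g in [(-120,0,200),(-90,0,150),(-85,0,104)]: print(goal(*g))
from scipy.spatial.transform import Rotation as R
o=get_obs();T=R.from_quat(o["tool_rot"]);print(T.inv().apply(np.array([.42,-.25,.42])-o["position"])/.04)
E
```

```text
top
railL 357 [-120.7  -62.9   -4.1] [46.4 62.5 74.4] 116.1
railR 348 [-120.1  -61.2   -2.8] [-74.3 -62.4 -45.6] 115.9
grille 595 [-55.3  -3.9  27.6] [-38.   -0.3  38.1] 115.5
rearrim 251 [172.3 178.9 185.8] [-76.1   1.9  77.3] 108.7
sideL 118 [ 32.3  89.8 146.7] [81.2 85.3 89.7] 108.8
sideR 114 [ 32.7  88.7 146.1] [-90.2 -86.4 -82.7] 109.2
-125 101.0 106.2; -119 100.6 105.6; -113 100.8 105.4; -107 100.5 104.0; -101 115.4 120.9; -95 117.2 122.1; -89 115.6 119.5; -83 115.0 118.4; -77 111.9 116.1; -71 110.7 114.4; -65 110.3 114.5; -59 109.7 119.6; -53 114.8 119.2; -47 104.9 108.8; -41 105.3 109.4; -35 105.0 108.4; -29 114.8 120.4; -23 116.5 121.5; 
side
railL 534 [-124.   -70.8   -2.8] [45.4 62.3 74.4] 114.3
railR 481 [-123.5  -71.3   -5.8] [-74.4 -61.6 -48.1] 114.2
grille 741 [-58.4  -6.9  26.5] [-38.    1.   38.5] 114.2
rearrim 221 [171.8 178.6 186.8] [-75.2   5.1  77.2] 107.2
sideL 119 [ 33.   84.5 144.6] [83.1 87.  90.8] 107.5
sideR 101 [ 32.1  82.7 146.8] [-88.7 -84.7 -80.7] 107.3
-125 99.3 101.7; -119 99.3 102.5; -113 99.6 101.5; -107 99.2 101.5; -101 112.9 117.2; -95 100.3 117.6; -89 113.3 115.4; -83 112.0 114.1; -77 110.7 113.0; -71 109.2 111.6; -65 108.0 109.6; -59 109.7 115.9; -53 112.8 113.8; -47 nan 0; -41 103.4 105.5; -35 105.1 116.6; -29 112.4 117.3; -23 114.3 117.1; 
(array([ 12.41491423, -16.70064451,   0.58304582]), array([-1.94901755e-03,  2.03182923e-04,  5.55648939e-01]))
(array([ 13.05166447, -16.30264228,   1.83250305]), array([-1.94901755e-03,  2.03182923e-04,  5.55648939e-01]))
(array([ 13.15747423, -16.23451444,   2.98241082]), array([-1.94901755e-03,  2.03182923e-04,  5.55648939e-01]))
[ 8.77289209 -7.11467103 -0.38643926]
  return _methods._mean(a, axis=axis, dtype=dtype,
  ret = ret.dtype.type(ret / rcount)
```

The frame fits to about 1 mm: rails end at -4, rear rim at 172–186, sides at ±90. Now I'll move.

Emit:
move_arm(
  commands=[
    [[1.4,-1.1,0,0,0,0.1],[2.8,-2.2,-0.1,0,0,0.2],[4.2,-3.4,-0.2,0,0,0.3],[5.6,-4.5,-0.3,0,0,0.4],[7.0,-5.7,-0.3,0,0,0.5],[8.4,-6.8,-0.4,0,0,0.55],[8.9,-8.2,-0.4,0,0,0.556],[9.5,-9.5,-0.4,0,0,0.556],[10.1,-10.8,-0.3,0,0,0.556],[10.7,-12.1,-0.2,0,0,0.556],[11.3,-13.4,0,0,0,0.556],[11.8,-14.7,0.2,0,0,0.556]],
  ],
  claw=0.2,
  squeeze=20,
)

```text
time: 1.6
position: [0.4644, 0.0522, 0.3997]
tool_rot: [0.987, -0.161, 0.0, 0.0]
ft_force: [0.6, -1.2, 0.4]
grip_width: 0.035
grip_force: 0.0
```

```bash
python3 - <<'E'
from h import *
o=get_obs();print(o["time"],o["position"],o["q"],o["grip_width"],o["ft_force"])
print(goal(-86,0,150),goal(-86,0,125))
E
```

```text
1.6 [0.46444566 0.05220204 0.39965763] [-1.27843567e-01  3.23906612e-01  1.82163505e+00 -8.88691791e-05
  9.95102164e-01  1.76633458e+00] 0.034972701539694756 [ 0.59048309 -1.23460423  0.44407812]
(array([ 0.22765736, -2.54942421,  1.69194007]), array([-0.00011097, -0.00094526, -0.00044756])) (array([ 0.22706659, -2.54935472,  2.31693978]), array([-0.00011097, -0.00094526, -0.00044756]))
```

Emit:
move_arm(
  commands=[
    [[0.1,-1.0,0.2,0,0,0],[0.3,-2.0,0.6,0,0,0],[0.3,-2.0,1.2,0,0,0],[0.3,-2.0,1.6,0,0,0],[0.3,-2.0,1.6,0,0,0],[0.3,-2.0,1.6,0,0,0]],
  ],
)

```text
time: 2.35
position: [0.5012, 0.1222, 0.3361]
tool_rot: [0.987, -0.161, 0.0, -0.0]
ft_force: [-0.1, -0.6, 0.6]
grip_width: 0.0347
grip_force: 0.0
```

```bash
python3 - <<'E'
from h import *
import pickle
print(goal(-86,0,125),goal(-86,0,104),get_obs()["ft_force"])
c=snap("side"); cv2.imwrite("pics/s1.png",cv2.resize(c["pixels"][110:310,130:397],(800,600),interpolation=cv2.INTER_CUBIC))
E
```

```text
(array([-0.08622148, -0.5990592 ,  0.72861908]), array([-0.00019507, -0.0005259 , -0.00050788])) (array([-0.08649756, -0.59895671,  1.253619  ]), array([-0.00019507, -0.0005259 , -0.00050788])) [-0.1158566  -0.60284465  0.61579029]
```

View pics/s1.png

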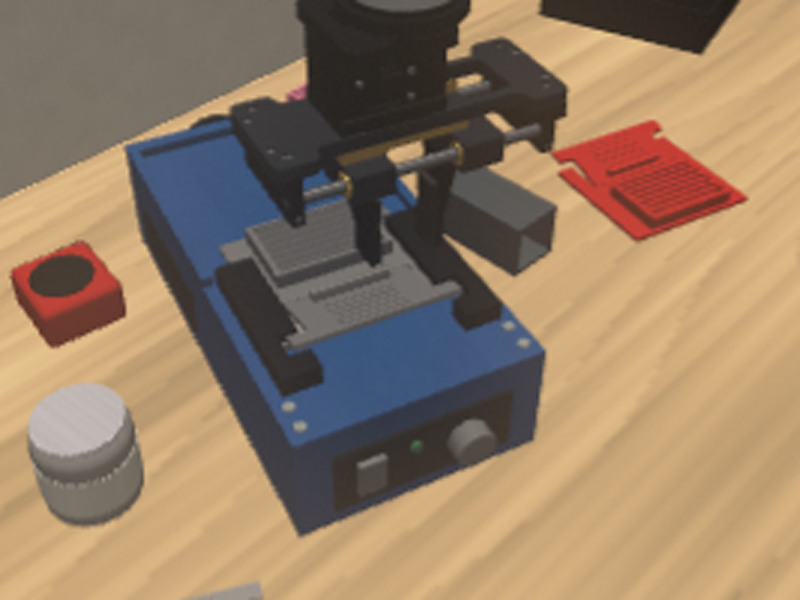

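The gripper is aligned with the rails. Its fingertips, near (375,262), stand 24 mm to one side of the tab's middle. I'll centre it and descend.

Emit:
move_arm(
  commands=[
    [[-0.09,-0.6,0,0,0,0],[-0.09,-0.6,0.4,0,0,0],[-0.09,-0.6,0.7,0,0,0],[-0.09,-0.6,0.7,0,0,0],[-0.09,-0.6,0.7,0,0,0]],
  ],
)

```text
time: 3.02
position: [0.5054, 0.1459, 0.3081]
tool_rot: [0.987, -0.161, 0.0, -0.0]
ft_force: [-0.5, -0.5, 0.0]
grip_width: 0.0347
grip_force: 0.0
```

```bash
python3 - <<'E'
from h import *
print(goal(-86,0,104),get_obs()["ft_force"])
E
```

```text
(array([ 0.00223117, -0.00240293,  0.55346622]), array([-0.0002797 , -0.00061162, -0.00081774])) [-0.45850687 -0.47663513  0.03712968]
```

Emit:
move_arm(
  commands=[
    [[0,0,0.2,0,0,0],[0,0,0.3,0,0,0],[0,0,0.38,0,0,0],[0,0,0.45,0,0,0],[0,0,0.5,0,0,0],[0,0,0.54,0,0,0],[0,0,0.55,0,0,0],[0,0,0.55,0,0,0]],
  ],
)

```text
time: 4.03
position: [0.5044, 0.1464, 0.2866]
tool_rot: [0.987, -0.161, -0.001, 0.0]
ft_force: [-5.2, 1.1, 11.3]
grip_width: 0.0345
grip_force: 5.7
```

```bash
python3 - <<'E'
from h import *
print(goal(-86,0,104),get_obs()["ft_force"])
E
```

```text
(array([0.02950225, 0.00050535, 0.01407121]), array([ 0.00029602,  0.00171375, -0.00020458])) [-5.18602312  1.08217565 11.28111236]
```

Emit:
move_arm(
  commands=[
    [[0,0,0.02,0,0,0],[0.1,0,0.03,0,0,0],[0.2,0,0.03,0,0,0],[0.3,0,0.03,0,0,0],[0.4,0,0.03,0,0,0],[0.5,0,0.03,0,0,0],[0.6,0,0.03,0,0,0],[0.7,0,0.03,0,0,0],[0.7,0,0.03,0,0,0]],
  ],
)

```text
time: 5.15
position: [0.5284, 0.1383, 0.2865]
tool_rot: [0.987, -0.161, -0.005, -0.0]
ft_force: [-13.3, 3.6, 24.8]
grip_width: 0.0348
grip_force: 12.2
```

```bash
python3 - <<'E'
from h import *
print(goal(-86,0,104),get_obs()["ft_force"])
c=snap("side"); cv2.imwrite("pics/s2.png",cv2.resize(c["pixels"][130:280,170:370],(800,600),interpolation=cv2.INTER_CUBIC))
E
```

```text
(array([-0.60412946, -0.00096764,  0.01809378]), array([ 0.00141777,  0.00961978, -0.00073096])) [-13.28643454   3.64234296  24.80982235]
```

View pics/s2.png

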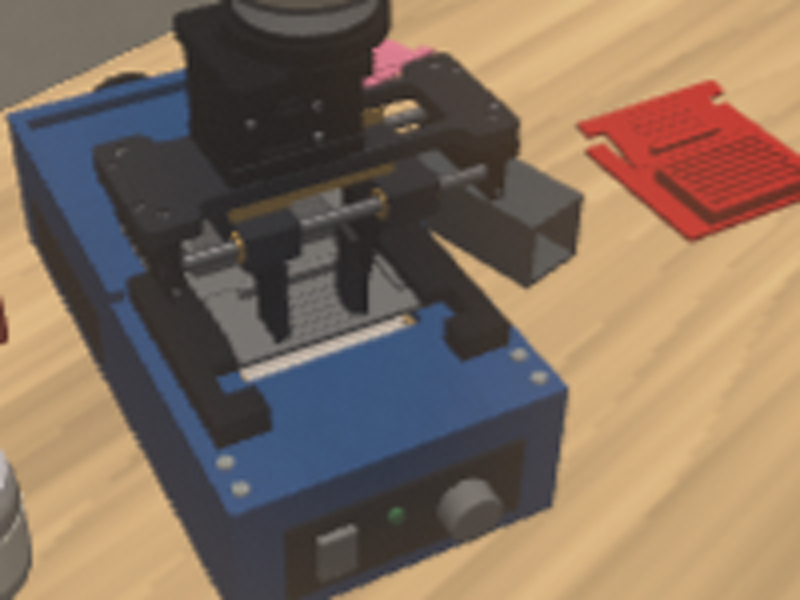

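The tab is flush and the cover is sliding: the white filter strip shows at (320,350) and the ears are under the lips. I'll ease the pressure slightly and continue.

Emit:
move_arm(
  commands=[
    [[0.15,0,-0.01,0,0,0],[0.3,0,-0.01,0,0,0],[0.45,0,-0.01,0,0,0],[0.6,0,-0.01,0,0,0],[0.75,0,-0.01,0,0,0],[0.9,0,-0.01,0,0,0],[1.05,0,-0.01,0,0,0],[1.2,0,-0.01,0,0,0],[1.35,0,-0.01,0,0,0],[1.5,0,-0.01,0,0,0],[1.6,0,-0.01,0,0,0],[1.6,0,-0.01,0,0,0]],
  ],
)

```text
time: 6.7
position: [0.5908, 0.1176, 0.2866]
tool_rot: [0.987, -0.161, -0.003, -0.0]
ft_force: [-8.8, 3.0, 15.7]
grip_width: 0.0351
grip_force: 8.1
```

```bash
python3 - <<'E'
from h import *
print(goal(-86,0,104),get_obs()["ft_force"])
for n in ("top","side"):
    c=snap(n); E=toext(cloud(c)); x,y,z=E[...,0],E[...,1],E[...,2]
    m=(z>111)&(z<119)&(abs(y)<55)&(x<150)&(x>20); print(n,m.sum(),np.percentile(x[m],[2,98]),np.percentile(y[m],[2,98]))
cv2.imwrite("pics/s3.png",cv2.resize(c["pixels"][130:280,170:370],(800,600),interpolation=cv2.INTER_CUBIC))
E
```

```text
(array([-2.24661564,  0.00405259,  0.02554104]), array([ 0.00051355,  0.0050787 , -0.00030517])) [-8.83074932  3.0090853  15.6759551 ]
top 95 [ 64.63798077 118.34232782] [-46.53367197  40.33480523]
side 164 [30.02158105 98.97957824] [-44.58682784  43.77306869]
```

View pics/s3.png

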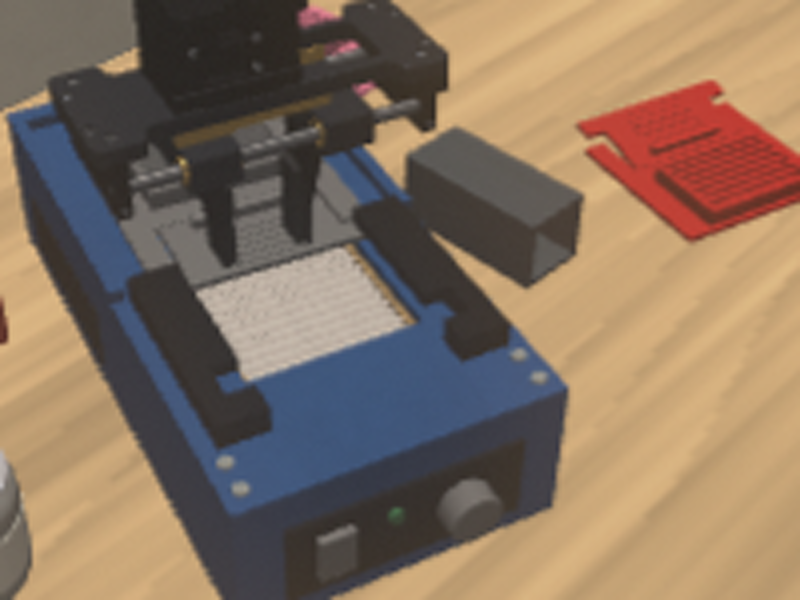

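The cover is most of the way out and straight, with the tab's free end near (270,265) still just inside the rails. About 40 mm more is needed.

Emit:
move_arm(
  commands=[
    [[0.15,0,0,0,0,0],[0.3,0,0,0,0,0],[0.45,0,0,0,0,0],[0.6,0,0,0,0,0],[0.75,0,0,0,0,0],[0.9,0,0,0,0,0],[0.95,0,0,0,0,0],[0.95,0,0,0,0,0],[0.95,0,0,0,0,0]],
  ],
)

```text
time: 7.92
position: [0.627, 0.1056, 0.2866]
tool_rot: [0.987, -0.161, -0.002, -0.0]
ft_force: [-8.3, 2.1, 15.4]
grip_width: 0.0347
grip_force: 7.3
```

```bash
python3 - <<'E'
from h import *
print(goal(-86,0,104),get_obs()["ft_force"])
c=snap("side");E=toext(cloud(c));x,y,z=E[...,0],E[...,1],E[...,2]
for y0 in (-30,0,30):
    m=(z>102)&(z<119)&(abs(y-y0)<10)&(x>-30)&(x<60);print(y0,np.percentile(x[m],[0,2,10]))
cv2.imwrite("pics/s4.png",cv2.resize(c["pixels"][130:280,170:370],(800,600),interpolation=cv2.INTER_CUBIC))
E
```

```text
(array([-3.19891578,  0.0071059 ,  0.02919667]), array([ 0.00030055,  0.00449447, -0.00016818])) [-8.29910992  2.10881168 15.36610298]
-30 [21.8161598  22.91365248 25.93952008]
0 [22.15204744 23.49279558 26.75706385]
30 [24.94599123 25.20027326 27.47517781]
```

View pics/s4.png

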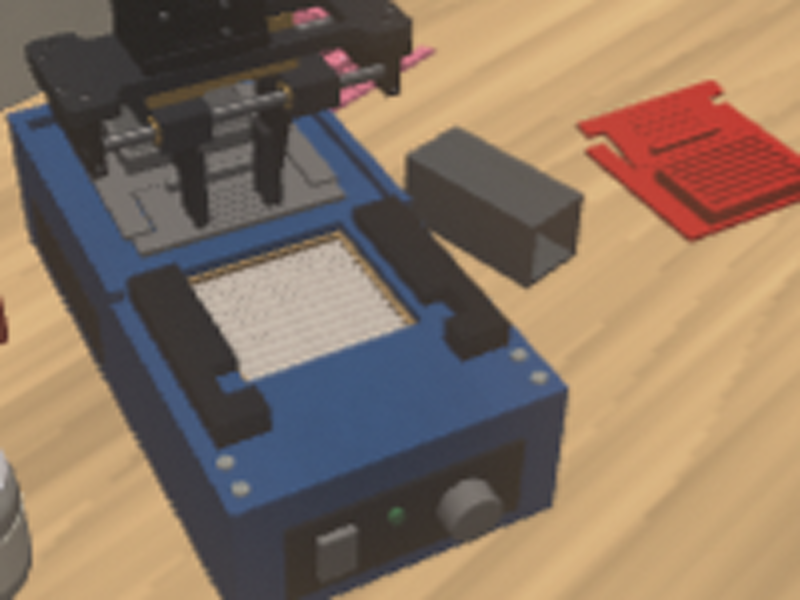

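The tab's free end is at x≈22, past the opening edge at +5, and the opening is fully clear. I'll lift off.

Emit:
move_arm(
  commands=[
    [[0,0,-0.05,0,0,0],[0,0,-0.12,0,0,0],[0,0,-0.2,0,0,0],[0,0,-0.3,0,0,0],[0,0,-0.45,0,0,0],[0,0,-0.8,0,0,0],[0,0,-1.4,0,0,0],[0,0,-2.2,0,0,0],[0,0,-3.0,0,0,0],[0,0,-3.0,0,0,0],[0,0,-3.0,0,0,0]],
  ],
)

```text
time: 9.35
position: [0.6281, 0.1048, 0.4046]
tool_rot: [0.987, -0.161, -0.0, 0.0]
ft_force: [0.7, -0.3, -0.1]
grip_width: 0.0351
grip_force: 0.0
```

```bash
python3 - <<'E'
from h import *
o=get_obs();print(o["position"],o["ft_force"])
c=snap("side");E=toext(cloud(c));x,y,z=E[...,0],E[...,1],E[...,2]
for y0 in (-30,0,30):
    m=(z>102.5)&(z<119)&(abs(y-y0)<10)&(x>0)&(x<60);print(y0,np.percentile(x[m],[0,2,10]))
cv2.imwrite("pics/s5.png",cv2.resize(c["pixels"][100:280,130:370],(800,600),interpolation=cv2.INTER_CUBIC))
E
```

```text
[0.6280837  0.1048164  0.40459383] [ 0.65819726 -0.3315472  -0.06477844]
-30 [24.79643828 25.00572756 25.76349995]
0 [12.5018157  24.69029787 25.65093299]
30 [25.73707358 26.06445846 26.75566159]
```

View pics/s5.png

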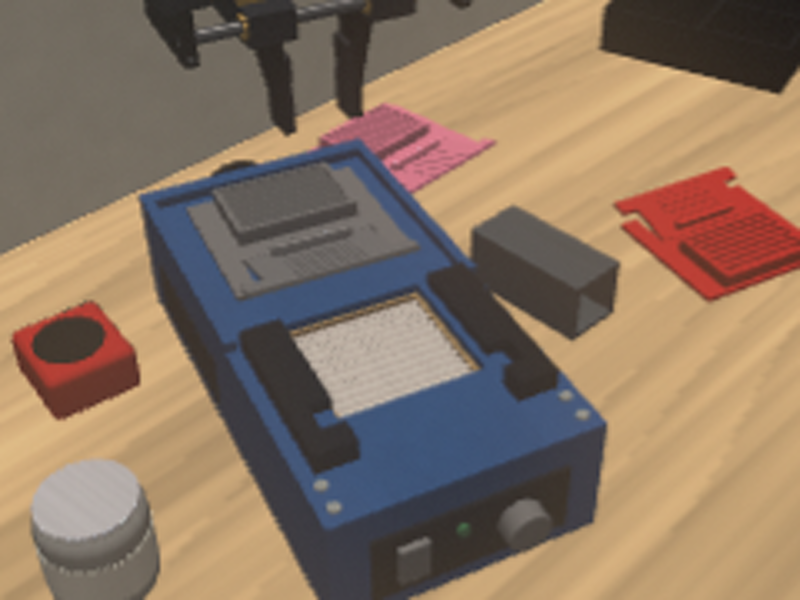

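The cover lies flat on the rear deck around (300,230), its tab has sprung up, the opening at (385,350) is clear, and the bystanders haven't moved. The arm is clear of everything, so I'm handing in.

```bash
python3 -c "
from rig import *
print(hand_in())"
```

```text
the job is handed in; nothing more can be done
None
```

I pressed the tab flush and slid the cover out of the rails; it lies flat on the rear deck with the filter opening fully clear, nothing else was touched, and the job was handed in at about 9.4 s.

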